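Serve two boiled eggs from the lever dispenser and close its hood softly

ROBOT

A 6-joint arm with a two-finger parallel gripper is mounted at the origin on a cart in front of the work surface, level with it; the furniture and walls round the work are solid. World frame = base frame: x ahead of the robot, y to its left, z up, the work surface at z = 0. Lengths are in mm, angles in rad, forces in N, time in s.
With the tool pointing down it reaches from about 275 to 1000 mm from the base axis. Payload 8.4 kg.
Tool frame: the origin (TCP) lies on the mounting face of the last link; the fingertips stand 173 mm ahead of it and the grasp point (between the pads) lies 155 mm ahead of it; z points along the fingers, y is the direction in which the jaws open and shut (so a half turn about z gives the same grasp; the last joint's range is limited). The gripper opens to 85 mm and grips with 20 to 120 N. Pads are 22 mm wide; open, the fingers measure 114 mm over their backs; the gripper's body (76 mm by 85 mm) begins 54 mm behind the grasp point. The pads swing forward as they close: fully open they stand 13 mm farther back than shut.
Start: joints at [1.325, 0.353, 1.633, -0, 1.155, -0.002], TCP at [150.869, 606.521, 404.681] pointing down, gripper open.
Joint ranges: [-2.63, 2.63], [-0.92, 2.1], [0.06, 2.66], [-1.3, 4.44], [0, 2.69], [-3.02, 3.02]. Speed limits (rad/s): [2.22, 2.22, 2.79, 3.14, 3.14, 3.14].

INTERFACE

Orientations are given as [roll, pitch, yaw] about the fixed x, y, z axes, in that order (R = Rz(yaw) Ry(pitch) Rx(roll)).
In Python, from rig import readout, imaging, ticket gives the robot as it stands.
- The arm moves only by the tool step_arm, never from a script. Its argument "deltas" is a list of rows, each an object with "translation": the shift along the tool's x, y, z in cm, a list of three; "rot": the turn, a rotation vector about the tool's x, y, z in rad, a list of three. In form: [{"translation": [x, y, z], "rot": [rx, ry, rz]}, ...]. A call has 1 to 8 rows; each row is the pose to reach, as a shift and turn from the pose commanded when the call began, along the tool's axes at that moment; what a row does not reach only later rows make up. A row lasts 1/8 s, in which the tool goes at most 62.5 mm and 10.7 degrees, less where a joint would pass 70% of its speed; a pose out of reach is approached as far as the arm can. A call with a gripper value outside its range is refused whole. "grip" is the closure in counts, from 0 (fully open) to 255 (shut), set as the call begins (left out, the last holds). The fingers move at their own pace and stop on an object; "squeeze" is the grip in N (left out, the last holds). Time passes only in rows, so rows that repeat a pose let the fingers close. It gives the time, the measured TCP pose, the force and the opening at its end, in the units of the state.
- readout.sense(): the state, without advancing time (a new reading comes with each control period).
- imaging.grab_frame(name): name is "scene" or "top" or "wrist"; returns a dict with "image" (420x560x3 uint8, red, green, blue), "camera_matrix" (3x3 intrinsics, pixels), "k1" (the pictures are not rectified: a ray, as slopes to the right and down, at radius r is drawn at 1 + k1 r^2 times it, then the intrinsics apply), "world_to_cam" (4x4, takes a point from world to camera coordinates). Camera axes: x right, y up, looking along -z (the intrinsics and any distortion apply to the point x, -y, -z); pixel columns grow to the right and rows downward; lengths in mm; the calibration is good to about 2 mm. A picture is of the moment at which its call begins. There is no depth.
- ticket.sign_off(): hands the job in, once; it reports no verdict.
The state is a dict: "clock": time; "qpos": joint angles; "qvel": joint speeds; "joint_efforts": joint torques, N m; "eef_pos": TCP position; "tcp_rot": TCP orientation; "contact_force": force on the tool from outside, world axes, zero at the start; "wrist_torque": the same for the moment, N m; "opening": opening from 0.0 (shut) to 1.0 (fully open).
Only numpy, scipy, OpenCV 4.12 (cv2) and the standard library are available. Lean on these libraries where they do the work, as an engineer would, in place of code of your own. Each camera call takes 0.05 s, during which the arm holds its last target.

TASK

Slide the white plate along the worktop up against the rubber bumpers under the spout of the egg dispenser, then press the dispenser's red lever pad all the way down so that the steel hood lifts, and keep it down until both eggs have rolled out onto the plate. Then let the lever come up slowly under your fingers until the hood is fully shut, so that it closes softly and does not slam. Pick nothing up, keep your fingers off the eggs and the hood, and leave the mill, the jar and the sauce bowl where they stand.

Things in the scene. Friction and masses are not known exactly. Their poses are not given: they have to be found in the camera images.
- dispenser: Heated egg dispenser, fixed: black wedge base under a steel trough 70 mm wide (x), 205 mm long (y), 130 mm high. Origin on the worktop under its middle. Spout at its -y end, red lever pad at its +y end. Two eggs wait in a row on sloping rails under a clear cover, held back by the hood; once it is half open or more they roll out by themselves in about two seconds.
- spout (a point): End of the rails, where the eggs leave: on the dispenser's centre line, 117 mm from its origin towards -y, 39 mm above the worktop. The underside of the spout is 29 mm above the worktop, so the plate's rim (23 mm) passes below it.
- plate_place (a point): Point on the worktop, 190 mm from the dispenser's origin along its -y, where the plate's centre lies when the plate's rim touches the two rubber bumpers on the front of the base (10 mm thick, 52 mm apart, 18 mm above the worktop). Two centimetres off still serves.
- plate: White round porcelain plate, loose, diameter 239 mm, rim 23 mm high, flat well of radius about 70 mm whose floor is 9 mm high, about 0.5 kg. Origin under its centre, z up. It can be slid by pushing its rim from outside, with the fingertips within about 10 mm of the worktop (force 3 to 6 N).
- lever (a joint): Angle of the lever, rad: 0 at rest (pad up), 0.61 at its lower stop. The lever turns about a level axis parallel to the dispenser's x axis, 20 mm from the dispenser's origin towards +y and 74 mm above the worktop. Its short front arm lifts the hood through a pull rod, so lever and hood always move together.
- lever_pad: Red pad (78 mm along x, 34, 14) at the lever's end, pressed from above. Origin at the centre of its top, z out of it. At rest 125 mm from the dispenser's origin along +y, 164 mm high, far side tilted up 17.5 deg; fully pressed 157 mm out, 88 mm high; an arc of 138 mm radius about the lever's axis. Takes 2 to 4 N; the hood's weight drives it back up; let go, it slams.
- lid (a joint): Angle of the hood, rad: 0 shut, 1.05 fully open (about 1.7 times the lever's angle). It falls shut by its own weight unless the lever holds it.
- hood: Sloping stainless steel hood over the spout end, 80 mm wide and 80 mm long, with a black rubber lower edge; hinged at its upper edge 114 mm above the worktop. Origin on the hinge, 5 mm from the dispenser's origin along +y. Not to be touched.
- hood_edge (a point): Middle of the hood's lower rubber edge.
- egg_1_mid (a point): Centre of the brown boiled egg that waits nearer the spout, 57 mm long, 43 mm thick; its centre is about 30 mm high when it lies in the plate.
- egg_2_mid (a point): Centre of the second brown boiled egg, behind the first, 56 mm long, 42 mm thick.
- egg_1: The first egg. Origin on its shell; it turns with the egg as it rolls, so use the centre for its position.
- egg_2: The second egg. Origin on its shell; it turns with the egg.
- pepper_mill: Brown turned wooden mill, 52 mm across, 160 mm high, bystander. Origin under its centre.
- jar: Small glass jar of yellow spread with a red lid, 60 mm across, 75 mm high, bystander. Origin under its centre.
- sauce_bowl: White bowl of red sauce with a spoon standing in it, 113 by 153 mm, 137 mm high with the spoon, bystander. Origin under its centre.

How it is judged (in metres and radians):
On the way, in this order (a step that is already met when the one before it is completed fails the run):
1. the plate stands under the spout, its centre within 30 mm of its place, while the hood is still shut (horizontal distance between plate and plate_place below 0.03 m and value of joint lid below 0.1 rad), for 0.2 s.
2. the lever is pressed all the way down by the fingers on its pad and the hood stands fully open (value of joint lever above 0.56 rad and value of joint lid above 0.94 rad and contact force between the fingers and lever_pad above 0.3 N), for 0.2 s.
At the end, for the whole second after the job is handed in: Both eggs lie still on the plate (centres within 95 mm of the plate's centre, 15 to 50 mm high), the plate stands flat on the worktop under the spout (within 35 mm of its place) and the hood is shut (below 0.04 rad) (horizontal distance between each of egg_1_mid, egg_2_mid and plate below 0.095 m and height (world z) of egg_1_mid between 0.015 and 0.05 m and linear speed of each of egg_1, egg_2 below 0.05 m/s and height (world z) of egg_2_mid between 0.015 and 0.05 m and value of joint lid below 0.04 rad and horizontal distance between plate and plate_place below 0.035 m and height (world z) of plate below 0.006 m and angle between plate's own z axis and vertical below 0.05 rad); the robot touches nothing.
It fails at once if the hood slams: it comes into the last 0.2 rad of its closing at more than 1.6 rad/s (value of joint lid below 0.2 rad and velocity of joint lid below -1.6 rad/s).
It fails at once if the hood is moved by hand instead of by its lever (contact force between any of the arm, the fingers and hood above 1 N).
It fails at once if an egg is touched (contact force between any of the fingers, the arm and egg_1 above 0.5 N or contact force between any of the fingers, the arm and egg_2 above 0.5 N).
It fails at once if the plate is lifted or tipped (height (world z) of plate above 0.015 m or angle between plate's own z axis and vertical above 0.15 rad).
It fails at once if the mill, the jar or the sauce bowl is moved (distance of any of pepper_mill, jar, sauce_bowl from where it was at the start of the episode above 0.02 m).
It also fails if it takes over 67 s, if anything falls off the work surface, if the arm or the gripper's body presses on something with over 40 N, if the wrist force passes 120 N, or if a joint passes its speed limit or range.

## Working session

There is one attempt and no reset: what is moved stays moved. The work goes in short steps, Python scripts to look and compute and a tool call to move; the robot and the scene stay as the last step left them, time stands still between calls to the robot, and variables do not carry over. Pictures are saved under pics/ and viewed, and the job is handed in when it is done.

Besides the shell and the picture viewer there is one more tool, called after "Emit:" as a command line: name --argument value ..., lists and objects as JSON in quotes. step_arm: Moves the arm, as the interface text tells. Its arguments: {"type":"object","properties":{"deltas":{"type":"array","items":{"type":"object","properties":{"translation":{"type":"array","items":{"type":"number"}},"rot":{"type":"array","items":{"type":"number"}}}}},"grip":{"type":"number"},"squeeze":{"type":"number"}},"required":["deltas"]}

```bash
mkdir -p pics; ls
python3 - <<'E'
from rig import readout, imaging
import cv2
print(readout.sense())
for n in ["scene","top","wrist"]:
    f=imaging.grab_frame(n); cv2.imwrite(f"pics/{n}0.png",f["image"][:,:,::-1]); print(n,f["camera_matrix"],f["k1"],f["world_to_cam"])
E
```

```text
pics
{'clock': 0.0, 'qpos': array([ 1.32461419e+00,  3.53646508e-01,  1.63409243e+00,  1.25632816e-05,
        1.15520975e+00, -2.40473504e-03]), 'qvel': array([ 8.77388221e-05, -6.94679724e-04, -1.01068391e-03, -1.71829487e-04,
       -1.36186000e-04, -1.24683479e-03]), 'joint_efforts': array([-6.19599123e-04, -6.05277872e+01, -3.42035437e+01,  1.75778939e-05,
        9.92881571e-03,  1.71470475e-05]), 'eef_pos': array([150.8037936 , 606.30767179, 403.98038977]), 'tcp_rot': array([-3.14023664e+00, -1.47478907e-05,  2.89781016e+00]), 'contact_force': array([-0.17658613, -0.18488058, -0.29514251]), 'wrist_torque': array([-0.02778459,  0.00286086, -0.07616821]), 'opening': 1.0000637154516803}
scene [[501.95117742   0.         275.94649611]
 [  0.         501.95117742 204.39129027]
 [  0.           0.           1.        ]] 0.00579205994892595 [[ 7.90110509e-01 -6.12784734e-01  1.48409365e-02 -4.25098889e+02]
 [ 4.25444417e-01  5.65666709e-01  7.06412218e-01 -3.76464537e+02]
 [-4.41273647e-01 -5.51829724e-01  7.07645055e-01 -8.54470445e+02]
 [ 0.00000000e+00  0.00000000e+00  0.00000000e
[... 165 characters left out ...]
63705553 [[ 1.39171698e-02 -9.99893340e-01 -4.42963219e-03  7.71480757e+01]
 [ 9.98799746e-01  1.36936133e-02  4.70271361e-02 -5.96825036e+02]
 [-4.69614625e-02 -5.07880015e-03  9.98883790e-01 -1.23578461e+03]
 [ 0.00000000e+00  0.00000000e+00  0.00000000e+00  1.00000000e+00]]
wrist [[336.59157322   0.         280.79730012]
 [  0.         336.59157322 216.10662329]
 [  0.           0.           1.        ]] 0.013808550046483962 [[ 2.41233213e-01  9.70462956e-01 -2.86157652e-03 -6.22961416e+02]
 [-9.26477952e-01  2.29419924e-01 -2.98337230e-01  4.01603386e+01]
 [-2.88868727e-01  7.46200359e-02  9.54456237e-01 -3.80664359e+02]
 [ 0.00000000e+00  0.00000000e+00  0.00000000e+00  1.00000000e+00]]
```

View pics/scene0.png

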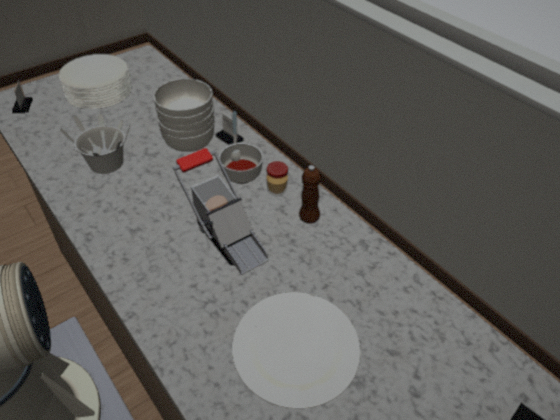

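View pics/top0.png

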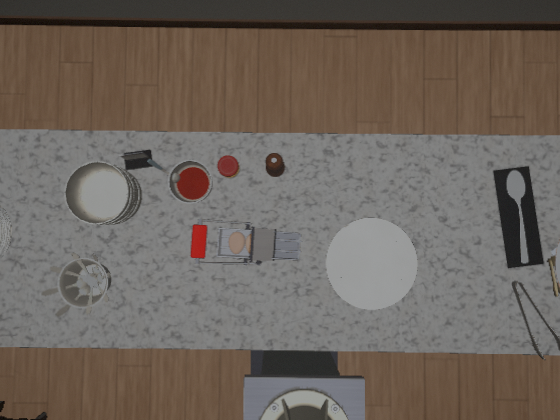

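View pics/wrist0.png

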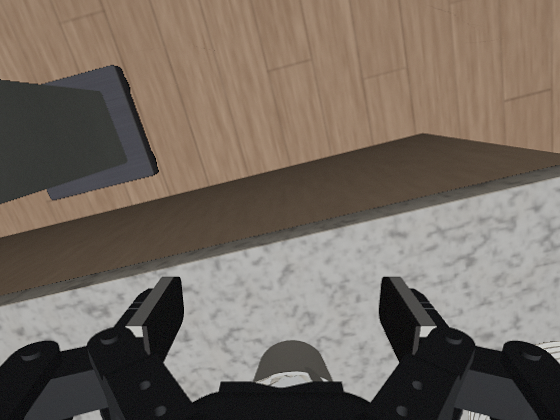

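The top view shows the plate at about (371,263), the pad at (199,241) and the spout rails ending at about x=299. The jar, mill and bowl are at (228,166), (275,163) and (190,182). Now I'll measure these positions.

```bash
cat > h.py <<'E'
from rig import readout, imaging
import cv2, numpy as np
def ray(f,px):
    d=np.array([f["k1"],0,0,0.])
    u=cv2.undistortPoints(np.array(px,float).reshape(-1,1,2),f["camera_matrix"],d)[:,0]
    T=f["world_to_cam"];R=T[:3,:3];c=-R.T@T[:3,3]
    v=np.c_[u[:,0],-u[:,1],-np.ones(len(u))]@R
    return c,v
def plane(f,px,z):
    c,v=ray(f,px); return c+v*((z-c[2])/v[:,2])[:,None]
def tri(f1,p1,f2,p2):
    c1,v1=ray(f1,[p1]);c2,v2=ray(f2,[p2]);v1=v1[0];v2=v2[0]
    A=np.c_[v1,-v2];s=np.linalg.lstsq(A,c2-c1,rcond=None)[0]
    a=c1+s[0]*v1;b=c2+s[1]*v2
    return (a+b)/2,np.linalg.norm(a-b)
def proj(f,P):
    T=f["world_to_cam"];p=T[:3,:3]@np.array(P,float)+T[:3,3]
    q=cv2.projectPoints(np.array([[p[0],-p[1],-p[2]]]),np.zeros(3),np.zeros(3),f["camera_matrix"],np.array([f["k1"],0,0,0.]))[0]
    return q.ravel()
def red(im,box):
    h=cv2.cvtColor(im,cv2.COLOR_RGB2HSV)
    m=(((h[...,0]<8)|(h[...,0]>172))&(h[...,1]>180)&(h[...,2]>120)).astype(np.uint8)
    k=np.zeros_like(m);x0,y0,x1,y1=box;k[y0:y1,x0:x1]=m[y0:y1,x0:x1]
    cs=cv2.findContours(k,0,cv2.CHAIN_APPROX_NONE)[0]
    return max(cs,key=cv2.contourArea)
def platec(f,box):
    im=f["image"];h=cv2.cvtColor(im,cv2.COLOR_RGB2HSV)
    m=((h[...,1]<20)&(h[...,2]>185)).astype(np.uint8)
    k=np.zeros_like(m);x0,y0,x1,y1=box;k[y0:y1,x0:x1]=m[y0:y1,x0:x1]
    k=cv2.morphologyEx(k,cv2.MORPH_OPEN,np.ones((7,7)))
    c=max(cv2.findContours(k,0,cv2.CHAIN_APPROX_NONE)[0],key=cv2.contourArea)
    P=plane(f,c[:,0],23.)[:,:2].astype(np.float32)
    return cv2.fitEllipse(cv2.convexHull(P)), cv2.minEnclosingCircle(P)
E
python3 - <<'E'
from h import *
t=imaging.grab_frame("top");s=imaging.grab_frame("scene")
print(cv2.cvtColor(t["image"],cv2.COLOR_RGB2HSV)[263,371],cv2.cvtColor(t["image"],cv2.COLOR_RGB2HSV)[300,450])
print("plate top",platec(t,(310,200,440,330)))
print("plate scene",platec(s,(210,280,380,410)))
for f,b in((t,(180,215,215,265)),(s,(170,140,220,175))):
    c=red(f["image"],b);r=cv2.minAreaRect(c);print(r);bx=cv2.boxPoints(r);print(plane(f,bx,164).round(1),plane(f,[r[0]],164))
cv2.imwrite("pics/t1.png",cv2.resize(t["image"][190:300,170:320],None,fx=5,fy=5,interpolation=cv2.INTER_CUBIC)[:,:,::-1])
cv2.imwrite("pics/s1.png",cv2.resize(s["image"][130:290,160:300],None,fx=4,fy=3.7,interpolation=cv2.INTER_CUBIC)[:,:,::-1])
E
```

```text
[ 75   3 155] [ 60   2 128]Traceback (most recent call last):
  File "<stdin>", line 4, in <module>
  File "h.py", line 31, in platec
    c=max(cv2.findContours(k,0,cv2.CHAIN_APPROX_NONE)[0],key=cv2.contourArea)
ValueError: max() iterable argument is empty
```

```bash
sed -i 's/m=((h\[...,1\]<20)&(h\[...,2\]>185)).astype(np.uint8)/g=cv2.medianBlur(h[...,2],5);m=((h[...,1]<30)\&(g>TH)).astype(np.uint8)/; s/def platec(f,box)/def platec(f,box,TH=148)/' h.py
python3 - <<'E'
from h import *
t=imaging.grab_frame("top");s=imaging.grab_frame("scene")
print(s["image"][345,295],t["image"][263,330:420:10,0],t["image"][263,300:330:3,0])
for th in(144,150):
  for n,f,b in(("top",t,(310,205,435,325)),("scene",s,(215,280,375,410))):
    try: print(n,th,platec(f,b,th))
    except Exception as e: print(e)
for f,b in((t,(180,215,215,265)),(s,(170,140,220,175))):
    c=red(f["image"],b);r=cv2.minAreaRect(c);print(r);bx=cv2.boxPoints(r);print(plane(f,bx,164).round(1),plane(f,[r[0]],164))
cv2.imwrite("pics/t1.png",cv2.resize(t["image"][190:300,170:320],None,fx=5,fy=5,interpolation=cv2.INTER_CUBIC)[:,:,::-1])
cv2.imwrite("pics/s1.png",cv2.resize(s["image"][130:290,160:300],None,fx=4,fy=3.7,interpolation=cv2.INTER_CUBIC)[:,:,::-1])
E
```

```text
[153 155 154] [154 153 153 153 154 155 154 152 153] [130 128 132 127 131 132 125 127 130 154]
top 144 (((453.5446472167969, -169.6099395751953), (235.42098999023438, 237.515869140625), 82.04845428466797), ((453.52813720703125, -169.38108825683594), 119.18716430664062))
scene 144 (((453.2014465332031, -169.18179321289062), (235.7078399658203, 236.33790588378906), 54.558921813964844), ((453.0380554199219, -169.88743591308594), 119.0713119506836))
top 150 (((453.7752990722656, -169.39608764648438), (234.8739776611328, 235.6889190673828), 55.99742126464844), ((453.4747314453125, -169.46157836914062), 118.84803009033203))
scene 150 (((459.31085205078125, -157.29725646972656), (198.3245391845703, 245.0924835205078), 61.8978385925293), ((453.2276611328125, -168.43040466308594), 117.74151611328125))
((198.38821411132812, 240.95294189453125), (13.6519775390625, 32.826107025146484), 4.39870548248291)
[[471.5 277.2 164. ]
 [547.4 273.1 164. ]
 [545.4 241.4 164. ]
 [469.5 245.6 164. ]] [[508.37709367 259.31593447 164.        ]]
((194.03445434570312, 159.08621215820312), (11.327417373657227, 32.6823844909668), 68.19859313964844)
[[474.2 276.4 164. ]
 [550.  272.7 164. ]
 [537.7 235.9 164. ]
 [463.9 240.5 164. ]] [[505.87826538 256.20555434 164.        ]]
```

View pics/t1.png

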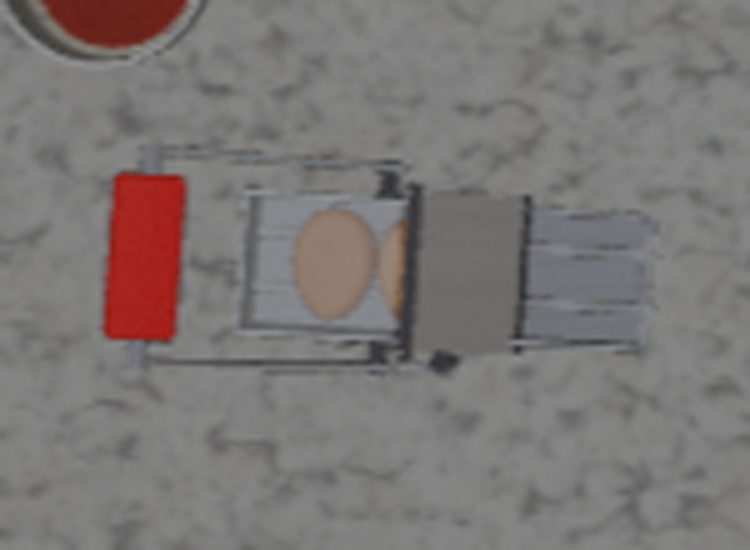

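View pics/s1.png

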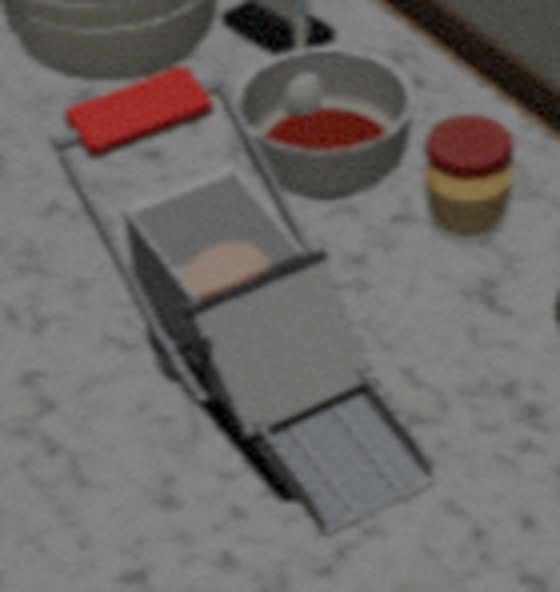

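Run:
```python
from h import *
t=imaging.grab_frame("top");s=imaging.grab_frame("scene")
a=plane(t,[(300,232.4),(298.5,259.6)],37);print(a,a.mean(0))
# hood lower edge corners
print("hood",plane(t,[(252.5,227.3),(251.5,260.8)],114))
w,_=tri(t,(300,232.4),s,(160+432/4,130+480/3.7));print(w,_)
w,_=tri(t,(298.5,259.6),s,(160+332/4,130+532/3.7));print(w,_)
```

```text
[[530.82260037  17.28919633  37.        ]
 [460.60874988  20.38060608  37.        ]] [495.71567513  18.83490121  37.        ]
hood [[541.97744032 136.72487778 114.        ]
 [460.89770313 137.83212297 114.        ]]
[530.24658451  17.42281733  31.81652589] 1.353359233200045
[462.38912218  18.96256923  34.84496652] 4.644057993889774
```

```bash
cat >> h.py <<'E'
from scipy.spatial.transform import Rotation as Ro
def delta(pos,yaw=None,rpy=None):
    s=readout.sense();R=Ro.from_euler("xyz",s["tcp_rot"])
    T=Ro.from_euler("xyz",rpy if rpy else [np.pi,0,yaw])
    print("t",round(s["clock"],2),"pos",s["eef_pos"].round(1),"rot",s["tcp_rot"].round(3),"F",s["contact_force"].round(1),"op",round(s["opening"],2))
    print("cm",(R.inv().apply(np.array(pos)-s["eef_pos"])/10).round(2),"rot",(R.inv()*T).as_rotvec().round(3))
E
python3 - <<'E'
from h import *
delta((430,100,380),1.9)
E
```

```text
t 0.45 pos [150.8 606.5 404.6] rot [-3.141  0.     2.898] F [ 0.8 -0.9 -0.2] op 1.0
cm [-39.31 -42.42   2.47] rot [-0.     0.     0.998]
```

Emit:
step_arm --deltas '[{"translation":[-39.3,-42.4,2.4],"rot":[0,0,1.0]},{"translation":[-39.3,-42.4,2.4],"rot":[0,0,1.0]},{"translation":[-39.3,-42.4,2.4],"rot":[0,0,1.0]},{"translation":[-39.3,-42.4,2.4],"rot":[0,0,1.0]},{"translation":[-39.3,-42.4,2.4],"rot":[0,0,1.0]},{"translation":[-39.3,-42.4,2.4],"rot":[0,0,1.0]},{"translation":[-39.3,-42.4,2.4],"rot":[0,0,1.0]},{"translation":[-39.3,-42.4,2.4],"rot":[0,0,1.0]}]' --grip 0

```text
clock: 1.45
eef_pos: [392.6, 167.2, 384.3]
tcp_rot: [3.14, -0.0, 1.898]
contact_force: [1.5, -0.2, 0.7]
opening: 1.002
```

Run:
```python
from h import *
delta((400,-325,300),1.247)
```

```text
t 1.45 pos [392.6 167.2 384.3] rot [ 3.14  -0.     1.898] F [ 1.5 -0.2  0.7] op 1.0
cm [-46.84 -15.13   8.41] rot [ 0.001 -0.001  0.651]
```

Emit:
step_arm --deltas '[{"translation":[-46.8,-15.1,4],"rot":[0,0,0.65]},{"translation":[-46.8,-15.1,4],"rot":[0,0,0.65]},{"translation":[-46.8,-15.1,4],"rot":[0,0,0.65]},{"translation":[-46.8,-15.1,4],"rot":[0,0,0.65]},{"translation":[-46.8,-15.1,4],"rot":[0,0,0.65]},{"translation":[-46.8,-15.1,4],"rot":[0,0,0.65]},{"translation":[-46.8,-15.1,8],"rot":[0,0,0.65]},{"translation":[-46.8,-15.1,8],"rot":[0,0,0.65]}]'

```text
clock: 2.45
eef_pos: [399.1, -322.2, 304.9]
tcp_rot: [3.14, 0.0, 1.247]
contact_force: [0.9, 0.6, 0.6]
opening: 0.999
```

Run:
```python
from h import *
delta((400,-325,190),1.247)
```

```text
t 2.45 pos [ 399.1 -322.2  304.9] rot [3.14  0.    1.247] F [0.9 0.6 0.6] op 1.0
cm [-0.23  0.16 11.49] rot [0.002 0.    0.   ]
```

Emit:
step_arm --deltas '[{"translation":[-0.2,0.1,6],"rot":[0,0,0]},{"translation":[-0.2,0.1,11],"rot":[0,0,0]},{"translation":[-0.2,0.1,11.5],"rot":[0,0,0]},{"translation":[-0.2,0.1,11.5],"rot":[0,0,0]}]'

```text
clock: 2.95
eef_pos: [400.1, -322.4, 191.0]
tcp_rot: [3.141, 0.0, 1.248]
contact_force: [0.2, 0.2, 1.1]
opening: 1.003
```

Run:
```python
from h import *
delta((400,-325,175),1.247)
for n in("wrist","scene"):
    f=imaging.grab_frame(n);cv2.imwrite(f"pics/{n}2.png",f["image"][:,:,::-1])
```

```text
t 2.95 pos [ 400.1 -322.4  191. ] rot [3.141 0.    1.248] F [0.2 0.2 1.1] op 1.0
cm [-0.25  0.08  1.6 ] rot [0.    0.    0.001]
```

View pics/wrist2.png

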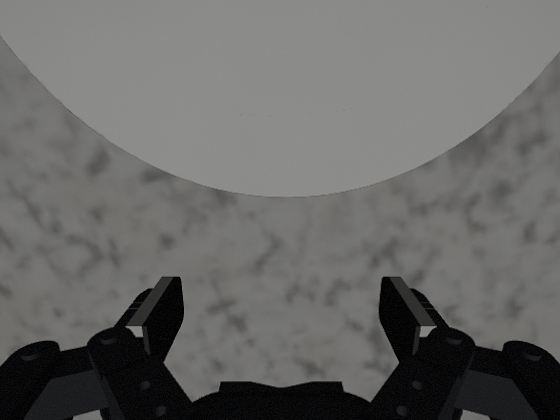

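View pics/scene2.png

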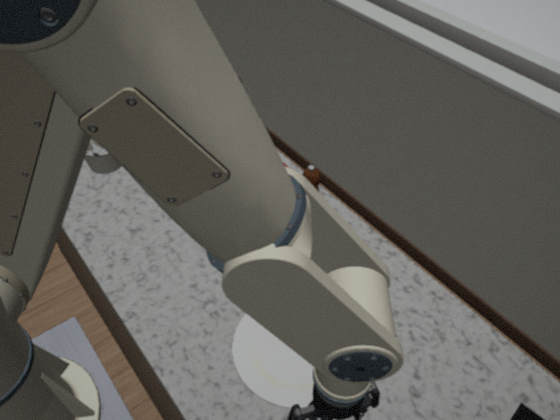

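The plate's rim is centred ahead of the two fingers (lowest rim point at (287,197), finger midpoint at about column 281). I'll descend while watching the force.

Emit:
step_arm --deltas '[{"translation":[-0.2,0.1,0.8],"rot":[0,0,0]},{"translation":[-0.2,0.1,1.6],"rot":[0,0,0]},{"translation":[-0.2,0.1,1.7],"rot":[0,0,0]}]'

```text
clock: 3.42
eef_pos: [399.7, -324.2, 172.7]
tcp_rot: [-3.141, -0.0, 1.248]
contact_force: [-1.0, 0.6, -0.7]
opening: 1.002
```

Emit:
step_arm --deltas '[{"translation":[0,0,0.2],"rot":[0,0,0]},{"translation":[0,0,0.4],"rot":[0,0,0]},{"translation":[0,0,0.4],"rot":[0,0,0]}]'

```text
clock: 3.8
eef_pos: [399.9, -324.4, 169.0]
tcp_rot: [-3.141, -0.0, 1.248]
contact_force: [-0.8, -0.5, -0.0]
opening: 1.002
```

Emit:
step_arm --deltas '[{"translation":[1.5,0,0.15],"rot":[0,0,0]},{"translation":[3,0,0.3],"rot":[0,0,0]},{"translation":[3.6,0,0.3],"rot":[0,0,0]},{"translation":[4.2,0,0.3],"rot":[0,0,0]},{"translation":[4.8,0,0.3],"rot":[0,0,0]},{"translation":[5.4,0,0.3],"rot":[0,0,0]},{"translation":[6,0,0.3],"rot":[0,0,0]},{"translation":[6.6,0,0.3],"rot":[0,0,0]}]'

```text
clock: 4.8
eef_pos: [420.9, -261.5, 166.1]
tcp_rot: [3.142, 0.0, 1.248]
contact_force: [-0.8, -2.9, -0.6]
opening: 1.001
```

Run:
```python
from h import *
delta((452.8,-171.2,166),1.247)
t=imaging.grab_frame("wrist");cv2.imwrite("pics/w3.png",t["image"][:,:,::-1])
t=imaging.grab_frame("top");cv2.imwrite("pics/t3.png",t["image"][:,:,::-1])
```

```text
t 4.8 pos [ 420.9 -261.5  166.1] rot [3.142 0.    1.248] F [-0.8 -2.9 -0.6] op 1.0
cm [9.58 0.15 0.01] rot [0.    0.    0.001]
```

View pics/t3.png

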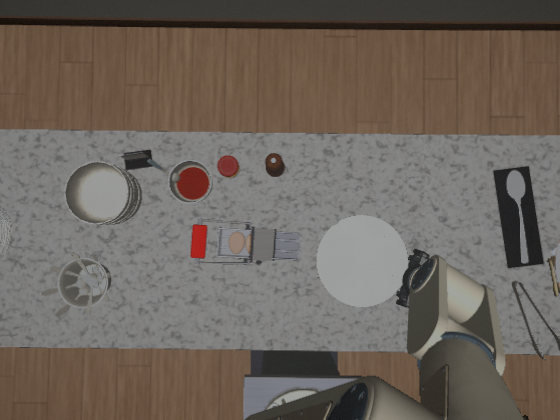

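View pics/w3.png

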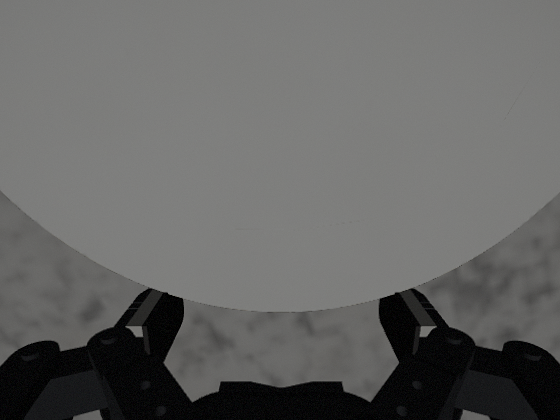

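The plate is sliding symmetrically on both fingers (contacts near (165,290) and (400,290)), with about 3 N of force. I'll keep pushing.

Run:
```python
from h import *
t=imaging.grab_frame("top");print(platec(t,(305,205,410,310),146))
```

```text
(((460.3100891113281, -144.8333740234375), (236.07858276367188, 237.33615112304688), 74.0194320678711), ((460.2315368652344, -144.660400390625), 119.11288452148438))
```

Emit:
step_arm --deltas '[{"translation":[1,0,0],"rot":[0,0,0]},{"translation":[2,0,0],"rot":[0,0,0]},{"translation":[3,0,0],"rot":[0,0,0]},{"translation":[4,0,0],"rot":[0,0,0]},{"translation":[5,0,0],"rot":[0,0,0]},{"translation":[6,0,0],"rot":[0,0,0]},{"translation":[7,0,0],"rot":[0,0,0]},{"translation":[7.6,0,0],"rot":[0,0,0]}]'

```text
clock: 5.95
eef_pos: [445.2, -189.1, 166.1]
tcp_rot: [-3.141, -0.0, 1.248]
contact_force: [0.0, -2.6, -0.1]
opening: 1.002
```

Run:
```python
from h import *
t=imaging.grab_frame("top");print(platec(t,(275,190,385,310),146))
cv2.imwrite("pics/t4.png",cv2.resize(t["image"][180:320,200:430],None,fx=3,fy=3)[:,:,::-1])
delta((452.8,-171.2,166),1.247)
```

```text
(((484.2012634277344, -73.26326751708984), (234.2772979736328, 237.02398681640625), 79.40795135498047), ((483.9285888671875, -73.09508514404297), 119.11280059814453))
t 6.0 pos [ 445.2 -188.7  166.1] rot [-3.141 -0.     1.248] F [0.2 0.3 0.3] op 1.0
cm [1.9  0.16 0.01] rot [-0.    -0.     0.001]
```

View pics/t4.png

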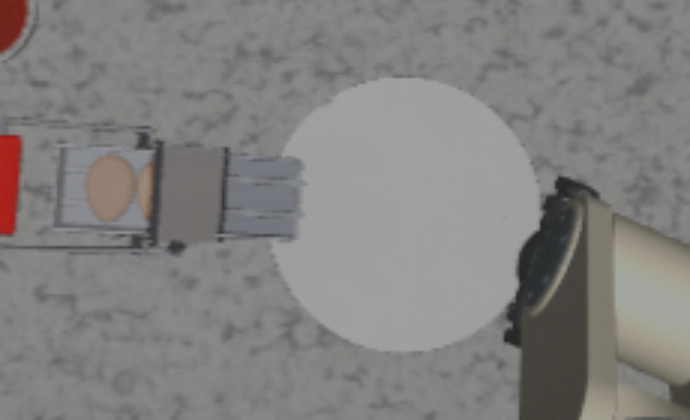

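The plate's rim is passing under the spout, with about 19 mm to go. I'll push slowly from here.

Emit:
step_arm --deltas '[{"translation":[0.4,0,0],"rot":[0,0,0]},{"translation":[0.8,0,0],"rot":[0,0,0]},{"translation":[1.2,0,0],"rot":[0,0,0]},{"translation":[1.6,0,0],"rot":[0,0,0]},{"translation":[1.8,0,0],"rot":[0,0,0]}]'

```text
clock: 6.62
eef_pos: [450.7, -172.5, 166.1]
tcp_rot: [-3.142, -0.0, 1.248]
contact_force: [0.2, -3.0, 0.6]
opening: 0.999
```

Emit:
step_arm --deltas '[{"translation":[0.1,0,0],"rot":[0,0,0]},{"translation":[0.2,0,0],"rot":[0,0,0]},{"translation":[0.2,0,0],"rot":[0,0,0]}]'

```text
clock: 7.0
eef_pos: [451.3, -170.9, 166.1]
tcp_rot: [3.141, 0.0, 1.248]
contact_force: [-1.2, -4.6, 0.0]
opening: 1.002
```

Run:
```python
from h import *
t=imaging.grab_frame("top");print(platec(t,(265,190,375,310),146))
delta((452.8,-171.2,166),1.247)
```

```text
(((489.858154296875, -55.436279296875), (233.9959259033203, 237.352783203125), 74.1463851928711), ((489.5753479003906, -55.70145797729492), 119.24689483642578))
t 7.05 pos [ 451.3 -170.9  166.1] rot [3.142 0.    1.248] F [-0.6 -5.2 -0.3] op 1.0
cm [0.02 0.15 0.01] rot [0.    0.    0.001]
```

The plate is within about 2 mm of its place and the force is rising, so it is against the bumpers. I'll back off and lift.

Emit:
step_arm --deltas '[{"translation":[-3,0,0],"rot":[0,0,0]},{"translation":[-6,0,0],"rot":[0,0,0]},{"translation":[-6,0,-6],"rot":[0,0,0]},{"translation":[-6,0,-12],"rot":[0,0,0]},{"translation":[-6,0,-18],"rot":[0,0,0]},{"translation":[-6,0,-22],"rot":[0,0,0]},{"translation":[-6,0,-22],"rot":[0,0,0]}]' --grip 255

```text
clock: 7.92
eef_pos: [433.1, -227.9, 389.4]
tcp_rot: [3.135, 0.001, 1.248]
contact_force: [-0.6, 0.2, -0.9]
opening: 0.003
```

Run:
```python
from h import *
delta((508.4,259.3,390),1.518)
```

```text
t 7.92 pos [ 433.1 -227.9  389.4] rot [3.135e+00 1.000e-03 1.248e+00] F [-0.6  0.2 -0.9] op 0.0
cm [48.59 -8.33 -0.14] rot [ 0.006  0.001 -0.27 ]
```

Emit:
step_arm --deltas '[{"translation":[48.6,-8.3,-0.2],"rot":[0,0,-0.27]},{"translation":[48.6,-8.3,-0.2],"rot":[0,0,-0.27]},{"translation":[48.6,-8.3,-0.2],"rot":[0,0,-0.27]},{"translation":[48.6,-8.3,-0.2],"rot":[0,0,-0.27]},{"translation":[48.6,-8.3,-0.2],"rot":[0,0,-0.27]},{"translation":[48.6,-8.3,-0.2],"rot":[0,0,-0.27]},{"translation":[48.6,-8.3,-0.2],"rot":[0,0,-0.27]},{"translation":[48.6,-8.3,-0.2],"rot":[0,0,-0.27]}]'

```text
clock: 8.93
eef_pos: [507.3, 261.9, 386.4]
tcp_rot: [-3.14, 0.001, 1.518]
contact_force: [-0.1, -1.0, -0.3]
opening: 0.0
```

Run:
```python
from h import *
delta((508.4,259.3,365),1.518)
for n in("top","scene","wrist"):
    f=imaging.grab_frame(n);cv2.imwrite(f"pics/{n}5.png",f["image"][:,:,::-1])
delta((508.4,259.3,360),1.518)
f=imaging.grab_frame("wrist")
for p in [(508.4,259.3,164)]: print(proj(f,p))
c=red(f["image"],(0,0,560,420));r=cv2.minAreaRect(c);print(r,plane(f,cv2.boxPoints(r),164).round(1),plane(f,[r[0]],164))
```

```text
t 8.93 pos [507.3 261.9 386.4] rot [-3.140e+00  1.000e-03  1.518e+00] F [-0.1 -1.  -0.3] op 0.0
cm [-0.26  0.13  2.14] rot [-0.002  0.001  0.   ]
t 9.07 pos [507.4 261.9 386.2] rot [-3.139e+00  1.000e-03  1.521e+00] F [-0.4 -0.2 -0.1] op 0.0
cm [-0.25  0.12  2.62] rot [-0.002  0.001  0.003]
[282.43202123 243.2806286 ]
((283.5, 241.5), (47.0, 127.0), 90.0) [[471.9 277.4 164. ]
 [547.7 273.7 164. ]
 [548.  242.8 164. ]
 [468.7 246.6 164. ]] [[509.1083112  260.43745318 164.        ]]
```

View pics/wrist5.png

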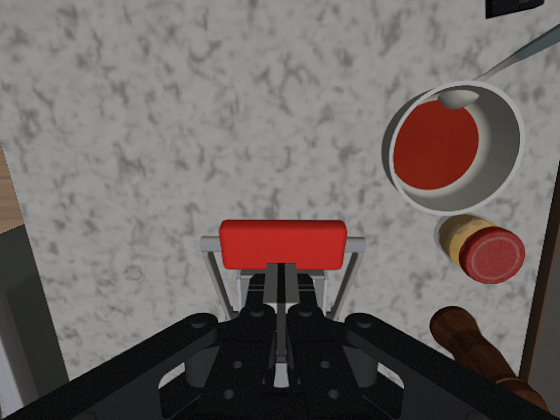

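View pics/scene5.png

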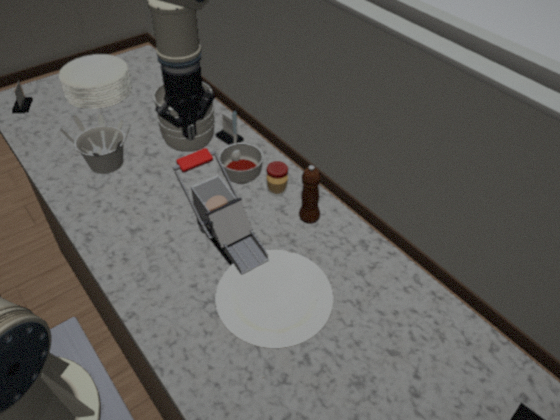

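The wrist view confirms the pad at about (509,260), centred on the fingers (column 283 against 281). The plate sits under the spout in the scene view. I'll lower to just above the pad.

Emit:
step_arm --deltas '[{"translation":[-0.2,0.1,2],"rot":[0,0,0]},{"translation":[-0.2,0.1,3.5],"rot":[0,0,0]},{"translation":[-0.2,0.1,4.1],"rot":[0,0,0]},{"translation":[-0.2,0.1,4.1],"rot":[0,0,0]}]'

```text
clock: 9.62
eef_pos: [508.7, 257.0, 346.7]
tcp_rot: [-3.141, 0.0, 1.517]
contact_force: [-0.4, 0.2, -0.8]
opening: -0.001
```

Run:
```python
from h import *
delta((508.7,259.8,340.5),1.518)
```

```text
t 9.62 pos [508.7 257.  346.7] rot [-3.141  0.     1.517] F [-0.4  0.2 -0.8] op -0.0
cm [ 0.28 -0.01  0.62] rot [-0.001  0.    -0.001]
```

Emit:
step_arm --deltas '[{"translation":[0.3,0,0.3],"rot":[0,0,0]},{"translation":[0.3,0,0.6],"rot":[0,0,0]},{"translation":[0.7,0,1.2],"rot":[0,0,0]},{"translation":[1.1,0,1.8],"rot":[0,0,0]},{"translation":[1.1,0,1.8],"rot":[0,0,0]}]'

```text
clock: 10.25
eef_pos: [509.2, 268.8, 328.6]
tcp_rot: [-3.141, 0.0, 1.518]
contact_force: [1.1, 0.1, 1.3]
opening: 0.001
```

Run:
```python
from h import *
delta((508.7,259.8,340.5),1.518)
for n in("wrist","scene"):
    f=imaging.grab_frame(n);cv2.imwrite(f"pics/{n}6.png",f["image"][:,:,::-1])
```

```text
t 10.25 pos [509.2 268.8 328.6] rot [-3.141  0.     1.518] F [1.1 0.1 1.3] op 0.0
cm [-0.91 -0.01 -1.19] rot [-0.  0.  0.]
```

View pics/wrist6.png

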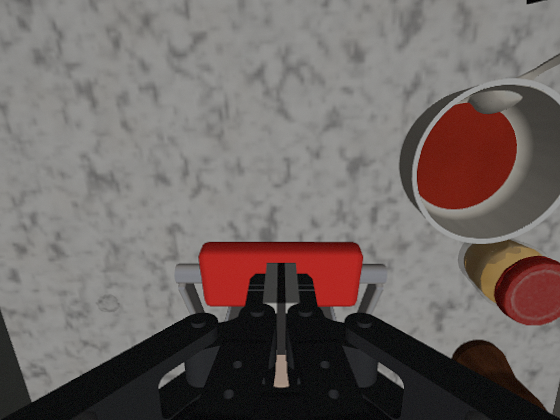

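View pics/scene6.png

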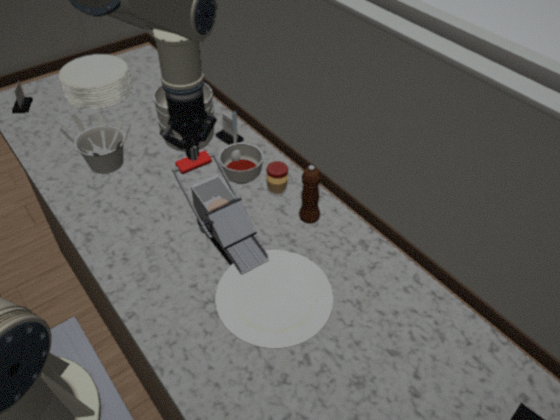

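The fingertips are within the pad (at (281,280), pad rows 245–305), and the hood has started to lift. I'll press on along the arc.

Emit:
step_arm --deltas '[{"translation":[0.4,0,0.7],"rot":[0,0,0]},{"translation":[0.8,0,1.6],"rot":[0,0,0]},{"translation":[1.2,0,2.5],"rot":[0,0,0]},{"translation":[1.6,0,3.4],"rot":[0,0,0]},{"translation":[1.9,0,4.2],"rot":[0,0,0]},{"translation":[2.1,0,5.0],"rot":[0,0,0]},{"translation":[2.3,0,5.8],"rot":[0,0,0]},{"translation":[2.4,0,6.4],"rot":[0,0,0]}]'

```text
clock: 11.35
eef_pos: [510.7, 292.5, 264.6]
tcp_rot: [3.141, 0.0, 1.518]
contact_force: [1.8, 1.8, 4.0]
opening: 0.001
```

Emit:
step_arm --deltas '[{"translation":[0,0,0.2],"rot":[0,0,0]},{"translation":[0,0,0.4],"rot":[0,0,0]}]'

```text
clock: 11.6
eef_pos: [510.8, 292.6, 261.7]
tcp_rot: [3.141, -0.001, 1.518]
contact_force: [-2.5, 0.9, 20.3]
opening: 0.001
```

Run:
```python
from h import *
delta((508.7,259.8,340.5),1.518)
for n in("wrist","scene"):
    f=imaging.grab_frame(n);cv2.imwrite(f"pics/{n}7.png",f["image"][:,:,::-1])
```

```text
t 11.6 pos [510.8 292.6 261.7] rot [ 3.141e+00 -1.000e-03  1.518e+00] F [-2.5  0.9 20.3] op 0.0
cm [-3.29 -0.03 -7.88] rot [ 0.    -0.001 -0.   ]
```

View pics/wrist7.png

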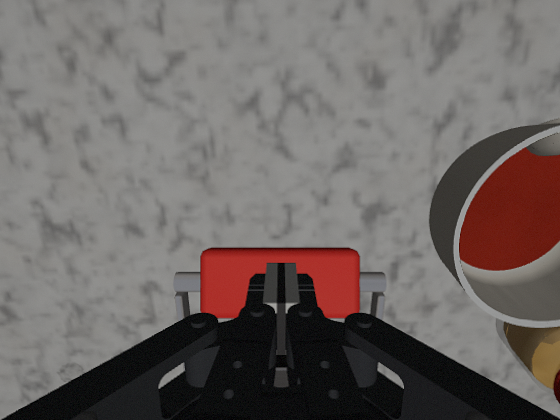

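View pics/scene7.png

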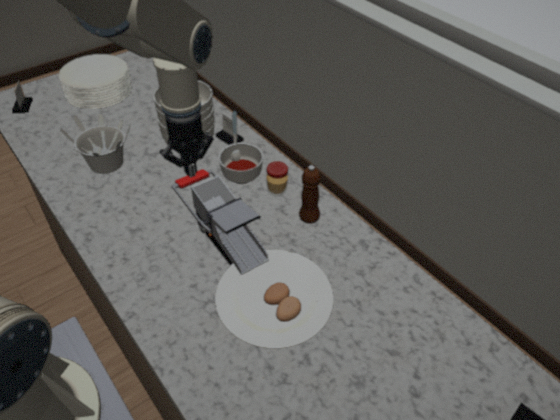

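The lever is at its stop (20 N), the hood is raised, and both eggs are on the plate near (277,293) and (288,308). I'll hold briefly so they settle.

Emit:
step_arm --deltas '[{"translation":[0,0,0],"rot":[0,0,0]},{"translation":[0,0,0],"rot":[0,0,0]},{"translation":[0,0,0],"rot":[0,0,0]},{"translation":[0,0,0],"rot":[0,0,0]},{"translation":[0,0,0],"rot":[0,0,0]},{"translation":[0,0,0],"rot":[0,0,0]},{"translation":[0,0,0],"rot":[0,0,0]},{"translation":[0,0,0],"rot":[0,0,0]}]'

```text
clock: 12.7
eef_pos: [510.7, 292.6, 262.0]
tcp_rot: [3.141, -0.001, 1.518]
contact_force: [-0.9, 1.3, 9.8]
opening: 0.001
```

Run:
```python
from h import *
delta((508.7,259.8,340.5),1.518)
f=imaging.grab_frame("scene");cv2.imwrite("pics/s8.png",cv2.resize(f["image"][140:360,150:350],None,fx=2.7,fy=2.7)[:,:,::-1])
```

```text
t 12.7 pos [510.7 292.6 262. ] rot [ 3.141e+00 -1.000e-03  1.518e+00] F [-0.9  1.3  9.8] op 0.0
cm [-3.28 -0.02 -7.85] rot [ 0.001 -0.001 -0.   ]
```

View pics/s8.png

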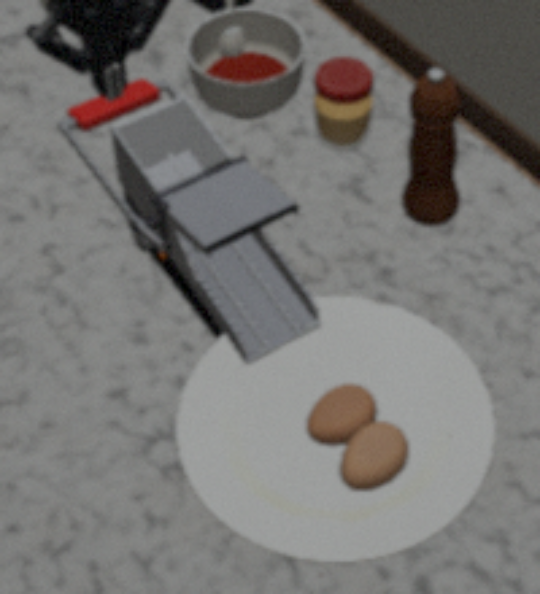

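The trough is empty and the eggs lie in the plate's well. Now the slow release, back along the arc.

Emit:
step_arm --deltas '[{"translation":[0,0,-0.5],"rot":[0,0,0]},{"translation":[-0.1,0,-1.0],"rot":[0,0,0]},{"translation":[-0.2,0,-1.5],"rot":[0,0,0]},{"translation":[-0.3,0,-2.0],"rot":[0,0,0]},{"translation":[-0.5,0,-2.5],"rot":[0,0,0]},{"translation":[-0.65,0,-3.0],"rot":[0,0,0]},{"translation":[-0.8,0,-3.4],"rot":[0,0,0]},{"translation":[-1.0,0,-3.8],"rot":[0,0,0]}]'

```text
clock: 13.75
eef_pos: [510.0, 282.5, 299.4]
tcp_rot: [-3.142, -0.0, 1.518]
contact_force: [-0.0, 2.2, 3.1]
opening: 0.001
```

Emit:
step_arm --deltas '[{"translation":[-0.15,0,-0.4],"rot":[0,0,0]},{"translation":[-0.35,0,-0.8],"rot":[0,0,0]},{"translation":[-0.5,0,-1.2],"rot":[0,0,0]},{"translation":[-0.7,0,-1.5],"rot":[0,0,0]},{"translation":[-0.9,0,-1.8],"rot":[0,0,0]},{"translation":[-1.05,0,-2.1],"rot":[0,0,0]},{"translation":[-1.25,0,-2.4],"rot":[0,0,0]},{"translation":[-1.4,0,-2.7],"rot":[0,0,0]}]'

```text
clock: 14.75
eef_pos: [509.2, 268.2, 326.2]
tcp_rot: [-3.141, 0.0, 1.518]
contact_force: [0.0, 0.4, 1.4]
opening: 0.003
```

Run:
```python
from h import *
delta((508.7,259.8,340.5),1.518)
f=imaging.grab_frame("scene");cv2.imwrite("pics/s9.png",cv2.resize(f["image"][140:360,150:350],None,fx=2.7,fy=2.7)[:,:,::-1])
```

```text
t 14.75 pos [509.2 268.2 326.2] rot [-3.141  0.     1.518] F [0.  0.4 1.4] op 0.0
cm [-0.84 -0.01 -1.43] rot [-0.  0. -0.]
```

View pics/s9.png

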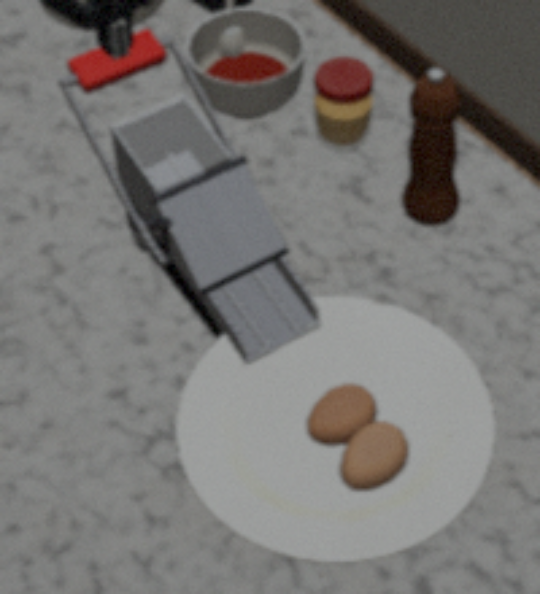

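The hood is nearly shut and following the fingers. I'll take the last part at about 2 mm per row.

Emit:
step_arm --deltas '[{"translation":[-0.1,0,-0.2],"rot":[0,0,0]},{"translation":[-0.2,0,-0.4],"rot":[0,0,0]},{"translation":[-0.35,0,-0.6],"rot":[0,0,0]},{"translation":[-0.45,0,-0.8],"rot":[0,0,0]},{"translation":[-0.6,0,-1.0],"rot":[0,0,0]},{"translation":[-0.7,0,-1.2],"rot":[0,0,0]},{"translation":[-0.8,0,-1.4],"rot":[0,0,0]},{"translation":[-0.9,0,-1.6],"rot":[0,0,0]}]'

```text
clock: 15.8
eef_pos: [508.8, 259.5, 342.2]
tcp_rot: [3.141, -0.0, 1.518]
contact_force: [-0.4, 0.3, -0.3]
opening: -0.001
```

Emit:
step_arm --deltas '[{"translation":[0,0,-0.2],"rot":[0,0,0]},{"translation":[0,0,-0.4],"rot":[0,0,0]},{"translation":[0,0,-0.6],"rot":[0,0,0]},{"translation":[0,0,-0.8],"rot":[0,0,0]},{"translation":[0,0,-1.0],"rot":[0,0,0]},{"translation":[0,0,-1.2],"rot":[0,0,0]},{"translation":[0,0,-3],"rot":[0,0,0]},{"translation":[0,0,-6],"rot":[0,0,0]}]'

```text
clock: 16.8
eef_pos: [508.6, 259.4, 402.8]
tcp_rot: [-3.14, 0.001, 1.518]
contact_force: [-0.2, -0.6, -0.4]
opening: -0.005
```

Emit:
step_arm --deltas '[{"translation":[0,0,-3],"rot":[0,0,0]},{"translation":[0,0,-5],"rot":[0,0,0]},{"translation":[0,0,-5],"rot":[0,0,0]},{"translation":[0,0,-5],"rot":[0,0,0]}]'

```text
clock: 17.3
eef_pos: [508.6, 259.4, 451.8]
tcp_rot: [-3.141, 0.0, 1.518]
contact_force: [-1.0, 0.4, -0.3]
opening: 0.002
```

Run:
```python
from h import *
delta((508.7,259.8,340.5),1.518)
f=imaging.grab_frame("scene");cv2.imwrite("pics/s10.png",cv2.resize(f["image"][140:360,150:350],None,fx=2.7,fy=2.7)[:,:,::-1])
c=red(f["image"],(170,140,220,175));print(cv2.minAreaRect(c))
t=imaging.grab_frame("top");cv2.imwrite("pics/t10.png",t["image"][:,:,::-1])
print(platec(t,(265,190,375,310),146))
h=cv2.cvtColor(t["image"],cv2.COLOR_RGB2HSV)
m=((h[...,0]<20)&(h[...,1]>70)).astype(np.uint8);k=m*0;k[200:300,300:365]=m[200:300,300:365]
n,l,st,ce=cv2.connectedComponentsWithStats(k);print(st[1:],plane(t,ce[1:],30) if n>1 else 0)
```

```text
t 17.3 pos [508.6 259.4 451.8] rot [-3.141  0.     1.518] F [-1.   0.4 -0.3] op 0.0
cm [5.000e-02 1.000e-02 1.113e+01] rot [-0.  0. -0.]
((194.05575561523438, 159.13629150390625), (11.23277473449707, 32.646568298339844), 67.7509765625)
(((489.849853515625, -55.68407440185547), (234.06935119628906, 237.22586059570312), 83.54581451416016), ((489.68426513671875, -55.90739822387695), 119.20613098144531))
[[323 238  32  23 510]] [[489.97793785 -82.36579288  30.        ]]
```

View pics/s10.png

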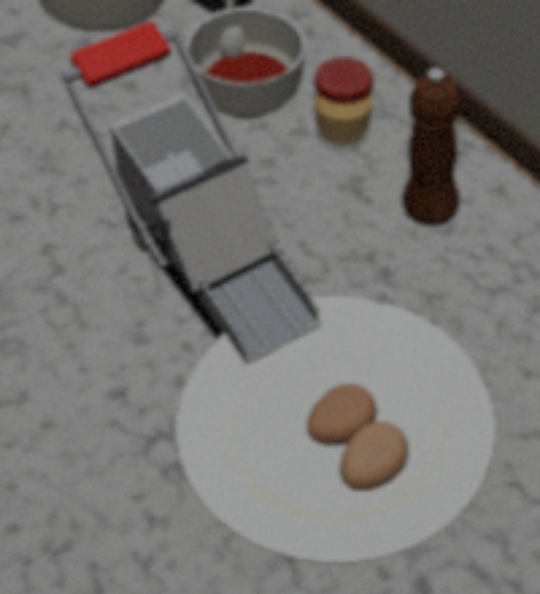

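View pics/t10.png

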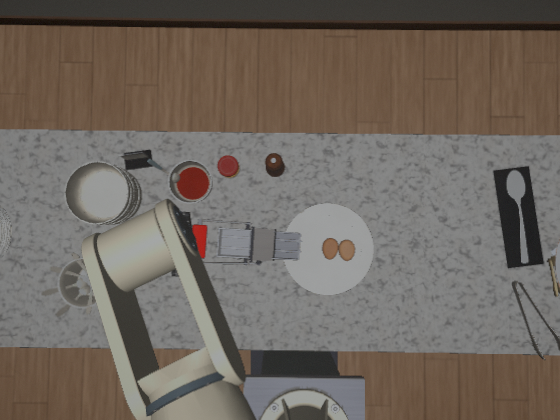

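The pad is back at its starting pixel position, the hood is shut, and the eggs lie still about 27 mm from the plate's centre (midpoint of the pair). The bystanders haven't moved, so I'm handing in.

```bash
python3 -c "
from rig import ticket
print(ticket.sign_off())"
```

```text
the job is handed in; nothing more can be done
None
```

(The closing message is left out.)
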